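Load and clamp the bench mixer

TASK

Get the bench mixer ready to run: pull its tray out to the stop, stand every specimen jar on the bench upright in the tray, and push the tray fully home. Then tighten the four wing screws on its deck clockwise, crisscross and in two passes: first turn each to about its middle mark, both screws of one diagonal before the other two, then again one diagonal after the other turn each hard home to its stop. Do not shift the timer, the slide box or the tip box.

Things in the scene. Friction and masses are not known exactly. Their poses are not given: they have to be found in the camera images.
- mixer: White bench mixer housing, fixed to the bench, 168 x 158 mm in plan, aluminium clamp deck whose top is 80 mm above the bench. Origin on the bench below the middle of the deck (the deck runs from -84 to +84 mm in its x, -82 to +76 mm in its y). Its +y points to the open end where the tray comes out; its -x side carries a control strip with a small dark display, its +x side vents; z up.
- tray (a joint): Travel of the tray along the mixer's +y, in m: 0 pushed fully home, 0.17 out against its stop. Stays where it is left (about 1.5 N of friction plus light damping, moves freely in a straight line).
- tray_in (a point): Centre of the tray's floor, on its upper face, 24 mm above the bench; axes parallel to the mixer's. Free floor 132 mm (x) by 130 mm (y, from -66 to +64 mm), no dividers; side and rear walls reach 10 mm above the floor; the front panel (at y = +75 to +82 mm) reaches 39 mm above the floor. With the tray home the deck's soft underside is 42 mm above the floor.
- tray_pull (a point): Middle of the tray's pull: an upright black fin in front of the panel, 14 mm thick (x), 60 mm long (y, from the panel 33 mm behind this point to a flange 28 mm wide at the outer end, 28 mm ahead of this point), 34 mm high, from 31 to 65 mm above the bench. The point is 48 mm above the bench, 114.5 mm ahead of tray_in in y. Axes as the mixer's.
- wing_1 (a joint): Angle in rad of wing screw 1, at the tray end, on the control-strip side (mixer frame -56, +50 mm). Grows as it is turned clockwise seen from above: 0 is slack, 1.05 (pointer at the middle of its three black marks on the deck) is half tight, 2.09 (last, longest mark) is its hard stop. It stays where it is left; turning takes about 0.1 N m.
- wing_1_grip (a point): Grip point of wing screw 1, on its axis, 102 mm above the bench. The black wing is a bar 44 mm long, 12 mm thick and 24 mm high (90 to 114 mm above the bench) along this point's x axis, whose + end bears a white dot and the pointer; seen from above that axis stands at the mixer's x axis turned by (1.05 - joint value) rad, counterclockwise positive. Screws 1 and 3, and 2 and 4, are the diagonal pairs.
- wing_2 (a joint): Angle in rad of wing screw 2, at the tray end, on the vent side (+56, +50 mm). Grows as it is turned clockwise seen from above: 0 is slack, 1.05 (pointer at the middle of its three black marks on the deck) is half tight, 2.09 (last, longest mark) is its hard stop. It stays where it is left; turning takes about 0.1 N m.
- wing_2_grip (a point): Grip point of wing screw 2, on its axis, 102 mm above the bench. The black wing is a bar 44 mm long, 12 mm thick and 24 mm high (90 to 114 mm above the bench) along this point's x axis, whose + end bears a white dot and the pointer; seen from above that axis stands at the mixer's x axis turned by (1.05 - joint value) rad, counterclockwise positive. Screws 1 and 3, and 2 and 4, are the diagonal pairs.
- wing_3 (a joint): Angle in rad of wing screw 3, at the closed rear end, vent side (+56, -56 mm). Grows as it is turned clockwise seen from above: 0 is slack, 1.05 (pointer at the middle of its three black marks on the deck) is half tight, 2.09 (last, longest mark) is its hard stop. It stays where it is left; turning takes about 0.1 N m.
- wing_3_grip (a point): Grip point of wing screw 3, on its axis, 102 mm above the bench. The black wing is a bar 44 mm long, 12 mm thick and 24 mm high (90 to 114 mm above the bench) along this point's x axis, whose + end bears a white dot and the pointer; seen from above that axis stands at the mixer's x axis turned by (1.05 - joint value) rad, counterclockwise positive. Screws 1 and 3, and 2 and 4, are the diagonal pairs.
- wing_4 (a joint): Angle in rad of wing screw 4, at the closed rear end, control-strip side (-56, -56 mm). Grows as it is turned clockwise seen from above: 0 is slack, 1.05 (pointer at the middle of its three black marks on the deck) is half tight, 2.09 (last, longest mark) is its hard stop. It stays where it is left; turning takes about 0.1 N m.
- wing_4_grip (a point): Grip point of wing screw 4, on its axis, 102 mm above the bench. The black wing is a bar 44 mm long, 12 mm thick and 24 mm high (90 to 114 mm above the bench) along this point's x axis, whose + end bears a white dot and the pointer; seen from above that axis stands at the mixer's x axis turned by (1.05 - joint value) rad, counterclockwise positive. Screws 1 and 3, and 2 and 4, are the diagonal pairs.
- jar_1: Squat white specimen jar 1 with a ridged grey screw lid (closed, fixed): body 33 mm across, lid 36 mm across from 22 to 32 mm above its underside, 32 mm tall, about 50 g; 2 to 4 such jars, all alike, are present (the absent ones read None from the start). Origin at the centre of its underside, z up its axis.
- jar_2: Squat white specimen jar 2 with a ridged grey screw lid (closed, fixed): body 33 mm across, lid 36 mm across from 22 to 32 mm above its underside, 32 mm tall, about 50 g; 2 to 4 such jars, all alike, are present (the absent ones read None from the start). Origin at the centre of its underside, z up its axis.
- jar_3: Squat white specimen jar 3 with a ridged grey screw lid (closed, fixed): body 33 mm across, lid 36 mm across from 22 to 32 mm above its underside, 32 mm tall, about 50 g; 2 to 4 such jars, all alike, are present (the absent ones read None from the start). Origin at the centre of its underside, z up its axis.
- jar_4: Squat white specimen jar 4 with a ridged grey screw lid (closed, fixed): body 33 mm across, lid 36 mm across from 22 to 32 mm above its underside, 32 mm tall, about 50 g; 2 to 4 such jars, all alike, are present (the absent ones read None from the start). Origin at the centre of its underside, z up its axis.
- slide_box: Blue slide box 170 x 105 x 38 mm lying on the bench, a bystander. Origin under its centre.
- timer: White bench timer 64 x 64 x 19 mm lying on the bench, a bystander. Origin under its centre.
- tip_box: Blue pipette tip box with lid 83 x 118 x 69 mm, a bystander. Origin under its centre.
There are look-alikes about, which are no part of the job. Leave any purple or yellow look-alike of the jar_1 alone.

How it is judged (in metres and radians):
On the way, in this order (a step that is already met when the one before it is completed fails the run):
1. tray pulled out to its stop (over 163 of 170 mm) (value of joint tray above 0.163 m), for 0.2 s.
2. every jar stands upright on the tray floor, let go, the tray still out (over 120 mm) (x of jar_1 in the frame of tray_in between -0.062 and 0.062 m and y of jar_1 in the frame of tray_in between -0.06 and 0.06 m and z of jar_1 in the frame of tray_in between -0.006 and 0.01 m and angle between each of jar_1, jar_2, jar_3, jar_4's own z axis and vertical below 0.2 rad and x of jar_2 in the frame of tray_in between -0.062 and 0.062 m and y of jar_2 in the frame of tray_in between -0.06 and 0.06 m and z of jar_2 in the frame of tray_in between -0.006 and 0.01 m and x of jar_3 in the frame of tray_in between -0.062 and 0.062 m and y of jar_3 in the frame of tray_in between -0.06 and 0.06 m and z of jar_3 in the frame of tray_in between -0.006 and 0.01 m and x of jar_4 in the frame of tray_in between -0.062 and 0.062 m and y of jar_4 in the frame of tray_in between -0.06 and 0.06 m and z of jar_4 in the frame of tray_in between -0.006 and 0.01 m and value of joint tray above 0.12 m and contact force between each of jar_1, jar_2, jar_3, jar_4 and the fingers below 0.2 N), for 0.3 s.
3. tray pushed home (within 4 mm) with the wing screws still slack (under 0.55 rad) (value of joint tray below 0.004 m and value of joint each of wing_1, wing_2, wing_3, wing_4 below 0.55 rad), for 0.2 s.
4. first pass begun crosswise: the two screws of one diagonal between 0.65 and 1.5 rad, the other two still under 0.55 (((value of joint wing_1 between 0.65 and 1.5 rad and value of joint wing_3 between 0.65 and 1.5 rad and value of joint each of wing_2, wing_4 below 0.55 rad) or (value of joint wing_2 between 0.65 and 1.5 rad and value of joint wing_4 between 0.65 and 1.5 rad and value of joint each of wing_1, wing_3 below 0.55 rad))), for 0.2 s.
5. first pass done: all four between 0.65 and 1.5 rad (value of joint wing_1 between 0.65 and 1.5 rad and value of joint wing_2 between 0.65 and 1.5 rad and value of joint wing_3 between 0.65 and 1.5 rad and value of joint wing_4 between 0.65 and 1.5 rad), for 0.2 s.
6. second pass begun crosswise: both screws of one diagonal home (over 1.96 rad), the other two still under 1.5 (((value of joint wing_1 between 1.96 and 9 rad and value of joint wing_3 between 1.96 and 9 rad and value of joint each of wing_2, wing_4 below 1.5 rad) or (value of joint wing_2 between 1.96 and 9 rad and value of joint wing_4 between 1.96 and 9 rad and value of joint each of wing_1, wing_3 below 1.5 rad))), for 0.2 s.
At the end, for the whole second after the job is handed in: All four wing screws are at their stop (over 1.96 of 2.09 rad), the tray is home within 4 mm, and every jar stands on the tray floor, upright within 0.2 rad (value of joint each of wing_1, wing_2, wing_3, wing_4 above 1.96 rad and value of joint tray below 0.004 m and x of jar_1 in the frame of tray_in between -0.062 and 0.062 m and y of jar_1 in the frame of tray_in between -0.06 and 0.06 m and z of jar_1 in the frame of tray_in between -0.006 and 0.01 m and angle between each of jar_1, jar_2, jar_3, jar_4's own z axis and vertical below 0.2 rad and x of jar_2 in the frame of tray_in between -0.062 and 0.062 m and y of jar_2 in the frame of tray_in between -0.06 and 0.06 m and z of jar_2 in the frame of tray_in between -0.006 and 0.01 m and x of jar_3 in the frame of tray_in between -0.062 and 0.062 m and y of jar_3 in the frame of tray_in between -0.06 and 0.06 m and z of jar_3 in the frame of tray_in between -0.006 and 0.01 m and x of jar_4 in the frame of tray_in between -0.062 and 0.062 m and y of jar_4 in the frame of tray_in between -0.06 and 0.06 m and z of jar_4 in the frame of tray_in between -0.006 and 0.01 m); the robot touches nothing.
It fails at once if the slide box is shifted by more than 30 mm (distance of slide_box from where it was at the start of the episode above 0.03 m).
It fails at once if the timer is shifted by more than 30 mm (distance of timer from where it was at the start of the episode above 0.03 m).
It fails at once if the tip box is shifted by more than 30 mm (distance of tip_box from where it was at the start of the episode above 0.03 m).
It fails at once if a screw is run beyond 1.6 rad while another is still under 0.6 rad (value of joint any of wing_1, wing_2, wing_3, wing_4 above 1.6 rad and value of joint any of wing_1, wing_2, wing_3, wing_4 below 0.6 rad).
Of jar_1, jar_2, jar_3, jar_4 only 2 to 4 are there at a start; the rules pass over those that are not, and their reading is None.
At some moment in a run one of jar_1, jar_2, jar_3, jar_4 may be knocked a few centimetres aside while the robot is not near it.
It also fails if it takes over 208 s, if anything falls off the work surface, if the arm or the gripper's body presses on something with over 40 N, if the wrist force passes 120 N, or if a joint passes its speed limit or range.

ROBOT

A 6-joint arm with a two-finger parallel gripper is mounted at the origin on a cart in front of the work surface, level with it; the furniture and walls round the work are solid. World frame = base frame: x ahead of the robot, y to its left, z up, the work surface at z = 0. Lengths are in mm, angles in rad, forces in N, time in s.
With the tool pointing down it reaches from about 300 to 775 mm from the base axis. Payload 14.6 kg.
Tool frame: the origin (TCP) lies midway between the tips of the shut fingers; the grasp point (between the pads) lies 19 mm behind it; y points along the fingers, z is the direction in which the jaws open and shut, and the axes are right-handed (so a half turn about y gives the same grasp; the last joint's range is limited). The gripper opens to 94 mm and grips with 3 to 60 N. Pads are 16 mm wide; open, the fingers measure 119 mm over their backs; the gripper's body (75 mm by 177 mm) begins 78 mm behind the grasp point.
Start: joints at [1.181, 0.3, 1.521, -0, 1.321, -0.067], TCP at [174.47, 521.584, 205.446] pointing down, gripper open.
Joint ranges: [-3.03, 3.03], [-0.79, 2.21], [0.23, 2.52], [-1.04, 4.18], [0, 3.07], [-2.55, 2.55]. Speed limits (rad/s): [2.22, 2.22, 2.57, 3.14, 3.14, 3.14].

INTERFACE

Orientations are given as [roll, pitch, yaw] about the fixed x, y, z axes, in that order (R = Rz(yaw) Ry(pitch) Rx(roll)).
In Python, from cell import manip gives the robot as it stands.
- The arm moves only by the tool play_rows, never from a script. Its argument "series" is a list of rows, each a list of 3 entries, a list of its own where there are three numbers: the shift along the tool's x, y, z in m, then the turn about the tool's y in rad, then the closure, from 0 (fully open) to 1 (shut). In form: [[[dx, dy, dz], twist, grip], ...]. A call has 1 to 20 rows; each row is the pose to reach, as a shift and turn from the pose measured when the call began, along the tool's axes at that moment; what a row does not reach only later rows make up. A row lasts 1/10 s, in which the tool goes at most 50 mm and 8.59 degrees, less where a joint would pass 70% of its speed; a pose out of reach is approached as far as the arm can. A call with a gripper value outside its range is refused whole. The fingers move at their own pace and stop on an object; "squeeze" is the grip in N (left out, the last holds). Time passes only in rows, so rows that repeat a pose let the fingers close. It gives the time, the measured TCP pose, the force and the opening at its end, in the units of the state.
- manip.read_state(): the state, without advancing time (a new reading comes with each control period).
- manip.camera(name): name is "scene" or "side" or "wrist"; returns the picture (400x640x3 uint8, red, green, blue); there is no depth.
- manip.camera_params(name): a dict with "K" (3x3 intrinsics, pixels), "rvec" (rotation vector, rad) and "tvec" (3), from world to camera coordinates, as OpenCV has them. Camera axes: x right, y down, z forward; pixel columns grow to the right and rows downward; lengths in mm; the calibration is good to about 2 mm. A picture is of the moment at which its call begins: read the wrist's pose just before it. camera_params takes no time and is no camera call; for the wrist camera it gives the pose at the moment of the call.
- manip.sign_off(): hands the job in, once; it reports no verdict.
The state is a dict: "clock": time; "joints": joint angles; "qd": joint speeds; "effort": joint torques, N m; "eef_pos": TCP position; "eef_rot": TCP orientation; "wrist_force": force on the tool from outside, world axes, zero at the start; "moment": the same for the moment, N m; "finger_gap": finger opening in mm.
Only numpy, scipy, OpenCV 4.12 (cv2) and the standard library are available. Lean on these libraries where they do the work, as an engineer would, in place of code of your own. Each camera call takes 0.05 s, during which the arm holds its last target. There are 200 camera calls.

## Working session

There is one attempt and no reset: what is moved stays moved. The work goes in short steps, Python scripts to look and compute and a tool call to move; the robot and the scene stay as the last step left them, time stands still between calls to the robot, and variables do not carry over. Pictures are saved under pics/ and viewed, about 12 in all and at most 16, crops included, and the job is handed in when it is done.

Besides the shell and the picture viewer there is one more tool, called after "Emit:" by a JSON object that holds its "fn" and its "kwargs", one argument or row to a line. play_rows: Moves the arm, as the interface text tells. Its arguments: {"type":"object","properties":{"series":{"type":"array","items":{"type":"array"}},"squeeze":{"type":"number"}},"required":["series"]}

```bash
ls; mkdir -p pics; cat > h.py <<'E'
import numpy as np, cv2
from cell import manip
from scipy.spatial.transform import Rotation as R
def snap(name,fn=None):
    P=manip.camera_params(name); im=manip.camera(name)
    if fn: cv2.imwrite('pics/'+fn,im[:,:,::-1])
    return im,P
def ray(P,uv):
    K=np.array(P['K']);r=cv2.Rodrigues(np.array(P['rvec'],float))[0];t=np.array(P['tvec'],float).ravel()
    d=r.T@np.linalg.solve(K,[uv[0],uv[1],1.]); return -r.T@t,d
def onz(P,uv,z):
    c,d=ray(P,uv); return c+d*(z-c[2])/d[2]
def proj(P,X):
    return cv2.projectPoints(np.array(X,float).reshape(-1,3),np.array(P['rvec'],float),np.array(P['tvec'],float),np.array(P['K'],float),None)[0].reshape(-1,2)
def tri(obs):
    A=np.zeros((3,3));b=np.zeros(3)
    for P,uv in obs:
        c,d=ray(P,uv);d/=np.linalg.norm(d);M=np.eye(3)-np.outer(d,d);A+=M;b+=M@c
    return np.linalg.solve(A,b)
E
python3 - <<'E'
from h import *
s=manip.read_state();print({k:np.round(v,3) for k,v in s.items()})
a,P=snap('scene');b,Q=snap('side')
c,W=snap('wrist')
for p in(P,Q,W):print(np.round(ray(p,(320,200)),2), np.round(p['K'][0],0))
cv2.imwrite('pics/scene.png',a[:,:,::-1]);cv2.imwrite('pics/side.png',b[:,:,::-1]);cv2.imwrite('pics/wrist.png',c[:,:,::-1])
E
```

```text
pics
{'clock': np.float64(0.0), 'joints': array([ 1.181,  0.3  ,  1.522, -0.   ,  1.321, -0.067]), 'qd': array([ 0.001,  0.   ,  0.001,  0.   , -0.   , -0.   ]), 'effort': array([-2.0000e-03, -5.3180e+01, -3.5274e+01,  7.1000e-02,  2.4000e-02,
        0.0000e+00]), 'eef_pos': array([174.375, 521.348, 204.871]), 'eef_rot': array([-1.572,  0.   , -0.323]), 'wrist_force': array([-0.319, -0.869, -0.501]), 'moment': array([-0.028, -0.032, -0.038]), 'finger_gap': np.float64(94.177)}
[[-1.8204e+02 -5.4841e+02  9.9922e+02]
 [ 5.5000e-01  4.8000e-01 -6.8000e-01]] [387.   0. 323.]
[[ 4.67150e+02  1.10248e+03  5.86260e+02]
 [ 5.00000e-02 -9.00000e-01 -4.30000e-01]] [378.   0. 313.]
[[ 1.0341e+02  5.4500e+02  3.8388e+02]
 [ 2.5000e-01 -7.0000e-02 -9.7000e-01]] [356.   0. 317.]
```

View pics/scene.png

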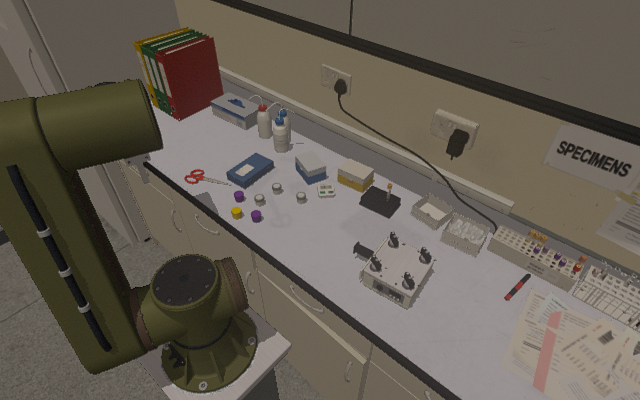

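View pics/side.png

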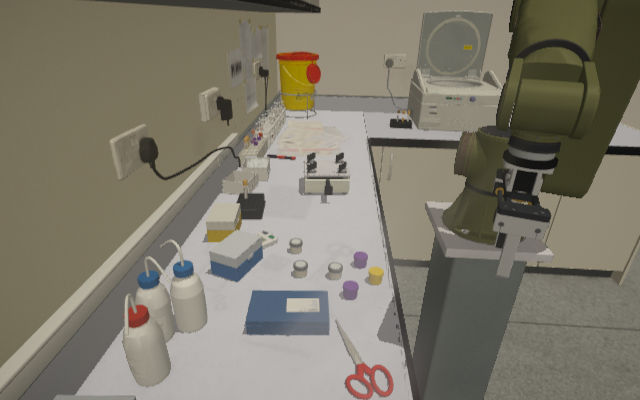

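The scene view shows three grey-lidded white jars at (260,199), (277,187), (301,197). The look-alikes are purple at (239,196) and (256,215), and yellow at (237,212). The mixer is at about (398,270) with its fin at (365,250). In the side view the jars are at (296,245), (301,268), (335,270).

```bash
python3 - <<'E'
from h import *
a=cv2.imread('pics/scene.png');b=cv2.imread('pics/side.png')
A=cv2.resize(a[220:312,340:450],None,fx=4,fy=4,interpolation=cv2.INTER_CUBIC)
A2=cv2.resize(a[170:232,220:345],None,fx=3.2,fy=3.2,interpolation=cv2.INTER_CUBIC)
B=cv2.resize(b[145:205,290:365],None,fx=5,fy=5,interpolation=cv2.INTER_CUBIC)
B2=cv2.resize(b[230:305,260:390],None,fx=3,fy=3,interpolation=cv2.INTER_CUBIC)
def pad(i):
    o=np.zeros((300,400,3),np.uint8);h,w=min(300,i.shape[0]),min(400,i.shape[1]);o[:h,:w]=i[:h,:w];return o
A=cv2.resize(a[220:312,340:450],None,fx=3.2,fy=3.2,interpolation=cv2.INTER_CUBIC)
cv2.imwrite('pics/crop1.png',np.vstack([np.hstack([pad(A),pad(A2)]),np.hstack([pad(B),pad(B2)])]))
P=manip.camera_params('scene');Q=manip.camera_params('side')
for u,v in [((260,197),(335,267)),((277,184),(301,265)),((301,194),(296,242)),((239,194),(0,0))]:
    print(np.round(onz(P,u,32)), np.round(onz(Q,v,32)), np.round(tri([(P,u),(Q,v)])))
E
```

```text
[467. 315.  32.] [465. 327.  32.] [467. 319.  27.]
[560. 322.  32.] [550. 326.  32.] [555. 321.  31.]
[580. 214.  32.] [575. 220.  32.] [578. 215.  30.]
[426. 385.  32.] [-17056.  21681.     32.] [610. 547. 317.]
```

View pics/crop1.png

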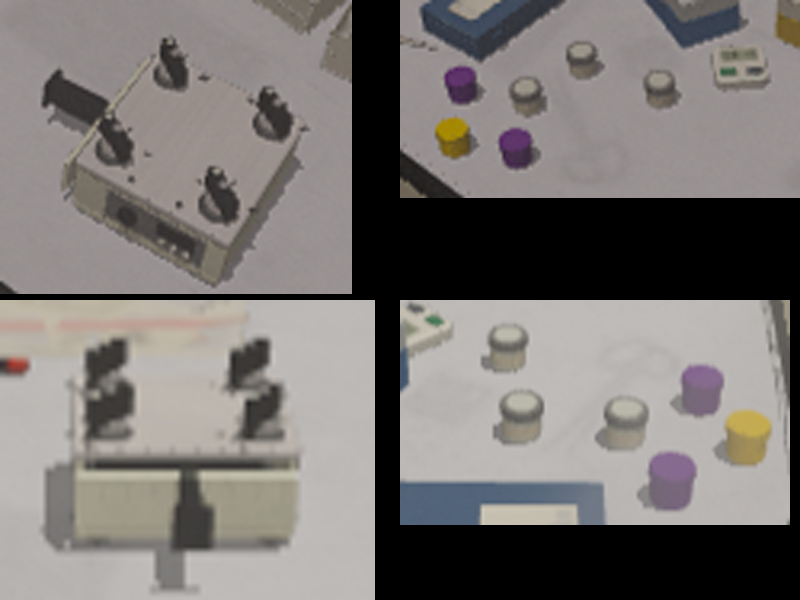

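```bash
python3 - <<'E'
from h import *
P=manip.camera_params('scene');Q=manip.camera_params('side')
s=lambda x,y:(340+x/3.2,220+y/3.2)
q=lambda x,y:(290+x/5,145+(y-300)/5)
for n,u,v in [('TLfar',s(152,57),q(73,455)),('TLnear',s(78,158),q(298,455)),('Rfar',s(303,125),q(78,380))]:
    print(n,np.round(onz(P,u,80)), np.round(onz(Q,v,80)), np.round(tri([(P,u),(Q,v)])))
print(onz(P,s(225,240),80),'fin end',onz(P,s(48,85),60), onz(Q,q(194,505),60))
E
```

```text
TLfar [ 575. -171.   80.] [ 587. -145.   80.] [ 587. -167.   69.]
TLnear [ 427. -191.   80.] [ 428. -163.   80.] [ 429. -187.   72.]
Rfar [ 599. -326.   80.] [ 599. -302.   80.] [ 602. -324.   73.]
[ 440.90142262 -338.63046016   80.        ] fin end [ 491.62550118 -107.01880626   60.        ] [ 499.22330861 -111.5072668    60.        ]
```

Emit:
{"fn": "play_rows", "kwargs": {
  "series": [
    [[0.5,-0.02,-0.466],1.107,0.3],
    [[0.5,-0.02,-0.466],1.107,0.3],
    [[0.5,-0.02,-0.466],1.107,0.3],
    [[0.5,-0.02,-0.466],1.107,0.3],
    [[0.5,-0.02,-0.466],1.107,0.3],
    [[0.5,-0.02,-0.466],1.107,0.3],
    [[0.5,-0.02,-0.466],1.107,0.3],
    [[0.5,-0.02,-0.466],1.107,0.3],
    [[0.5,-0.02,-0.466],1.107,0.3],
    [[0.5,-0.02,-0.466],1.107,0.3],
    [[0.5,-0.02,-0.466],1.107,0.3],
    [[0.5,-0.02,-0.466],1.107,0.3],
    [[0.5,-0.02,-0.466],1.107,0.3],
    [[0.5,-0.02,-0.466],1.107,0.3],
    [[0.5,-0.02,-0.466],1.107,0.3],
    [[0.5,-0.02,-0.466],1.107,0.3],
    [[0.5,-0.02,-0.466],1.107,0.3],
    [[0.5,-0.02,-0.466],1.107,0.3],
    [[0.5,-0.02,-0.466],1.107,0.3],
    [[0.5,-0.02,-0.466],1.107,0.3]
  ]
}}

```text
clock: 2.15
eef_pos: [500.7, -78.6, 225.6]
eef_rot: [-1.571, -0.001, -1.429]
wrist_force: [0.1, -0.6, 0.5]
finger_gap: 66.1
```

```bash
python3 - <<'E'
from h import *
import json
a,P=snap('wrist','w1.png')
np.save('w1.npy',P,allow_pickle=True)
print(manip.read_state()['joints'])
E
```

```text
[-2.27775060e-01  1.87566971e-01  1.61303093e+00 -8.37162436e-04
  1.34087699e+00 -3.69189638e-01]
```

View pics/w1.png

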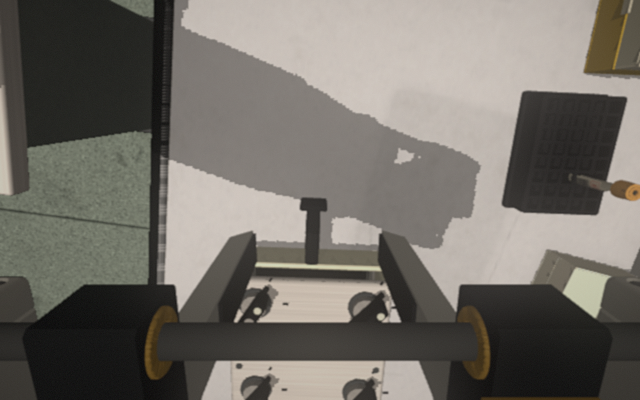

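The wrist view shows the fin from its flange at (313,202) to its base at (312,262), the panel edge from (255,264) to (380,267), and the wings below.

```bash
python3 - <<'E'
from h import *
P=np.load('w1.npy',allow_pickle=True).item()
a=cv2.imread('pics/w1.png');g=cv2.cvtColor(a,cv2.COLOR_BGR2GRAY)
for v in range(196,268,6):
    u=[i for i in range(290,335) if g[v,i]<48];print(v,u[:1],u[-1:],np.round(onz(P,((u[0]+u[-1])/2,v),65)) if u else '')
# panel top edge (yellowish bright) at several columns
for u in (262,285,300,330,350,372):
    b=a[:,u,:].astype(int);col=[v for v in range(240,285) if b[v,2]-b[v,0]>25 and b[v,1]>150];print(u,col[:1],col[-1:])
    if col:print(np.round(onz(P,(u,col[0]),63)))
cv2.imwrite('pics/c2.png',cv2.resize(a[185:400,215:420],None,fx=2.8,fy=2.8,interpolation=cv2.INTER_CUBIC))
E
```

```text
196 [] [] 
202 [] [] 
208 [] [] 
214 [] [] 
220 [] [] 
226 [] [] 
232 [] [] 
238 [] [] 
244 [] [] 
250 [] [] 
256 [] [] 
262 [] [] 
262 [262] [284]
[ 456. -170.   63.]
285 [263] [284]
[ 480. -168.   63.]
300 [264] [284]
[ 496. -167.   63.]
330 [265] [268]
[ 527. -164.   63.]
350 [265] [269]
[ 548. -161.   63.]
372 [266] [270]
[ 571. -159.   63.]
```

View pics/c2.png

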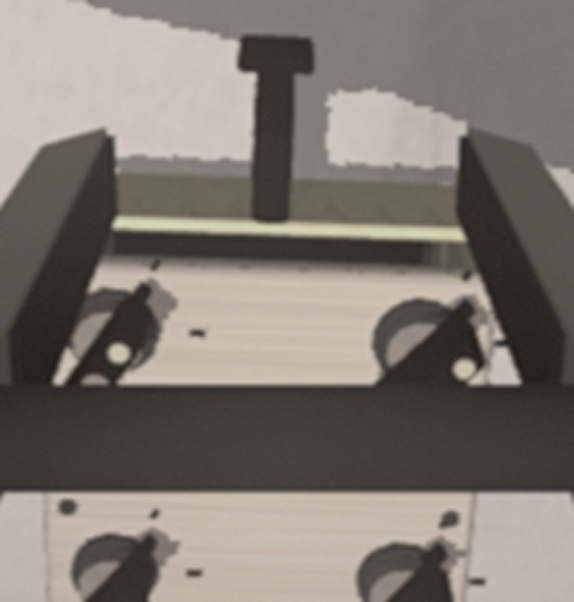

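```bash
python3 - <<'E'
from h import *
P=np.load('w1.npy',allow_pickle=True).item()
S=manip.camera_params('scene')
c=lambda x,y:(215+x/2.8,185+y/2.8)
A=onz(P,c(275.5,100),65);B=onz(P,c(271,200),65);print(A,B,np.arctan2(-(A-B)[0],(A-B)[1]))
d1=onz(P,c(119,352),114);d2=onz(P,c(464,369),114);print(d1,d2,np.arctan2(*(d2-d1)[[1,0]]),np.linalg.norm(d2-d1))
E1=onz(P,c(47,495),80);E2=onz(P,c(473,495),80);print('deck edges',E1,E2,E2-E1)
print('fin base tri',tri([(P,c(272,220)),(S,(340+104/3.2,220+108/3.2))]))
print('flange cen', tri([(P,c(276,62)),(S,(340+50/3.2,220+82/3.2))]))
E
```

```text
[ 502.9612925  -117.33449823   65.        ] [ 506.74532441 -155.93535359   65.        ] 0.09771752443679914
[ 462.3552653  -194.77455325  114.        ] [ 575.91758367 -184.88862281  114.        ] 0.08683400416389926 113.99180573123648
deck edges [ 437.971145   -282.66685002   80.        ] [ 599.71321892 -259.46884082   80.        ] [161.74207392  23.1980092    0.        ]
fin base tri [ 507.40019136 -165.72510438   58.57263519]
flange cen [ 500.38607314 -104.9188095    55.72992457]
```

Emit:
{"fn": "play_rows", "kwargs": {
  "series": [
    [[0.0545,0.03,-0.0034],0.047,0.3],
    [[0.0545,0.07,-0.0034],0.047,0.3],
    [[0.0545,0.11,-0.0034],0.047,0.3],
    [[0.0545,0.15,-0.0034],0.047,0.3],
    [[0.0545,0.19,-0.0034],0.047,0.3],
    [[0.0545,0.19,-0.0034],0.047,0.3],
    [[0.0545,0.19,-0.0034],0.047,0.3],
    [[0.0545,0.19,-0.0034],0.047,1],
    [[0.0545,0.19,-0.0034],0.047,1],
    [[0.0545,0.19,-0.0034],0.047,1],
    [[0.0545,0.19,-0.0034],0.047,1],
    [[0.0545,0.19,-0.0034],0.047,1],
    [[0.0545,0.19,-0.0034],0.047,1]
  ],
  "squeeze": 20
}}

```text
clock: 3.5
eef_pos: [505.0, -133.3, 35.7]
eef_rot: [-1.571, -0.001, -1.476]
wrist_force: [0.4, -0.1, 0.1]
finger_gap: 21.5
```

Emit:
{"fn": "play_rows", "kwargs": {
  "series": [
    [[0,0,0],0,1],
    [[0,0,0],0,1],
    [[0,0,0],0,1]
  ]
}}

```text
clock: 3.8
eef_pos: [503.4, -133.4, 35.5]
eef_rot: [-1.575, -0.0, -1.476]
wrist_force: [-13.0, -1.6, 8.0]
finger_gap: 13.7
```

Emit:
{"fn": "play_rows", "kwargs": {
  "series": [
    [[-0.01,0,-0.002],0,1],
    [[-0.025,0,-0.002],0,1],
    [[-0.04,0,-0.002],0,1],
    [[-0.055,0,-0.002],0,1],
    [[-0.07,0,-0.002],0,1],
    [[-0.085,0,-0.002],0,1],
    [[-0.1,0,-0.002],0,1],
    [[-0.115,0,-0.002],0,1],
    [[-0.13,0,-0.002],0,1],
    [[-0.145,0,-0.002],0,1],
    [[-0.16,0,-0.002],0,1],
    [[-0.17,0,-0.002],0,1],
    [[-0.173,0,-0.002],0,1],
    [[-0.173,0,-0.002],0,1],
    [[-0.173,0,-0.002],0,1]
  ]
}}

```text
clock: 5.3
eef_pos: [485.5, 37.4, 35.7]
eef_rot: [-1.574, -0.002, -1.475]
wrist_force: [2.5, -13.3, -0.7]
finger_gap: 14.1
```

Emit:
{"fn": "play_rows", "kwargs": {
  "series": [
    [[0.001,0,0],0,0.5],
    [[0.001,0,0],0,0.5],
    [[0.001,0,0],0,0.5],
    [[0.001,-0.05,0],0,0.5],
    [[0,-0.1,0],0,0.5],
    [[-0.02,-0.15,0.01],-0.15,0.5],
    [[-0.225,-0.245,0.0915],-1.575,0.3],
    [[-0.225,-0.245,0.0915],-1.575,0.3],
    [[-0.225,-0.245,0.0915],-1.575,0.3],
    [[-0.225,-0.245,0.0915],-1.575,0.3],
    [[-0.225,-0.245,0.0915],-1.575,0.3],
    [[-0.225,-0.245,0.0915],-1.575,0.3],
    [[-0.225,-0.245,0.0915],-1.575,0.3],
    [[-0.225,-0.245,0.0915],-1.575,0.3],
    [[-0.225,-0.245,0.0915],-1.575,0.3],
    [[-0.225,-0.245,0.0915],-1.575,0.3],
    [[-0.225,-0.245,0.0915],-1.575,0.3],
    [[-0.225,-0.245,0.0915],-1.575,0.3],
    [[-0.225,-0.245,0.0915],-1.575,0.3]
  ]
}}

```text
clock: 7.2
eef_pos: [555.8, 270.8, 279.8]
eef_rot: [-1.573, 0.003, 0.098]
wrist_force: [-0.8, -0.0, -0.3]
finger_gap: 65.6
```

```bash
python3 - <<'E'
from h import *
a,P=snap('wrist','w2.png')
np.save('w2.npy',P,allow_pickle=True)
s=manip.read_state();print(s['eef_pos'],s['eef_rot'],s['joints'],ray(P,(0,0))[0])
E
```

```text
[555.83972049 270.81583529 279.82468997] [-1.57319464  0.00313685  0.09801878] [ 3.94745465e-01  4.19204972e-01  1.19035608e+00 -1.37716559e-03
  1.53573264e+00 -1.27402257e+00] [481.78006679 263.7001528  458.96849408]
```

View pics/w2.png

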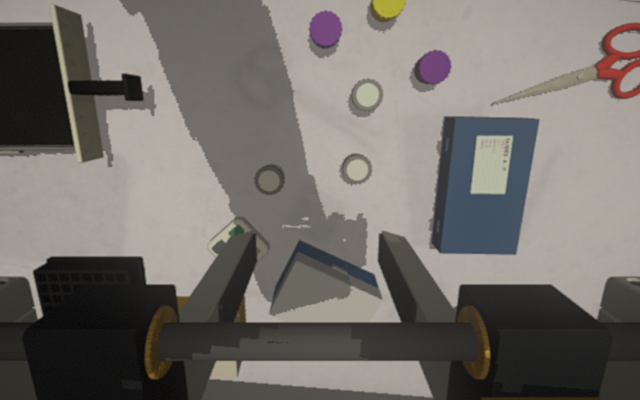

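The wrist view shows three grey-lidded jars at (367,95), (356,169) and (269,180). The purple look-alikes are at (326,28) and (434,67), the yellow one at (388,5), and the tray is out at the left.

```bash
cat >> h.py <<'E'
def jars(a,P,guess,z=27):
    g=cv2.GaussianBlur(cv2.cvtColor(a,cv2.COLOR_RGB2GRAY),(3,3),0);o=[]
    for u,v in guess:
        x0,y0=int(u)-30,max(int(v)-30,0)
        c=cv2.HoughCircles(cv2.resize(g[y0:y0+60,x0:x0+60],None,fx=4,fy=4,interpolation=cv2.INTER_CUBIC),cv2.HOUGH_GRADIENT,1,200,param1=80,param2=12,minRadius=48,maxRadius=80)
        if c is None: print('none',u,v);continue
        x,y,r=c[0,0]/4;o.append((x0+x,y0+y,r))
    return o
E
python3 - <<'E'
from h import *
P=np.load('w2.npy',allow_pickle=True).item()
a=cv2.imread('pics/w2.png')[:,:,::-1].copy()
S=manip.camera_params('scene');Q=manip.camera_params('side')
sc=[(260,196.5),(277,184),(301,194)];sd=[(335,266.5),(301,265),(296,242)]
for i,g in enumerate([(367,95),(356,169),(269,180)]):
    j=jars(a,P,[g])
    print(np.round(j,1),'lid32',np.round(onz(P,j[0][:2],32)),np.round(onz(P,g,32)),'tri',np.round(tri([(P,g),(S,sc[i]),(Q,sd[i])])))
c=lambda x,y:np.round(onz(P,(x,y),63))
print('panel',c(55,8),c(80,160))
for n,g in [('pur',(326,28)),('pur2',(434,67)),('yel',(388,5)),('timer',(238,238))]:print(n,np.round(onz(P,g,30)))
E
```

```text
none 367 95Traceback (most recent call last):
  File "<stdin>", line 8, in <module>
IndexError: list index out of range
```

```bash
sed -i 's/param1=80,param2=12/param1=40,param2=6/' h.py; python3 - <<'E'
from h import *
P=np.load('w2.npy',allow_pickle=True).item()
a=cv2.imread('pics/w2.png')[:,:,::-1].copy()
S=manip.camera_params('scene');Q=manip.camera_params('side')
sc=[(260,196.5),(277,184),(301,194)];sd=[(335,266.5),(301,265),(296,242)]
for i,g in enumerate([(367,95),(356,169),(269,180)]):
    j=jars(a,P,[g])
    print(np.round(j,1),'lid32',[np.round(onz(P,k[:2],32)) for k in j],np.round(onz(P,g,32)),'tri',np.round(tri([(P,g),(S,sc[i]),(Q,sd[i])])))
c=lambda x,y:np.round(onz(P,(x,y),63))
print('panel',c(55,8),c(80,160))
for n,g in [('pur',(326,28)),('pur2',(434,67)),('yel',(388,5)),('timer',(238,238))]:print(n,np.round(onz(P,g,30)))
E
```

```text
[[366.9  94.9  16.4]] lid32 [array([466., 319.,  32.])] [466. 319.  32.] tri [467. 319.  30.]
[[355.4 169.4  16.1]] lid32 [array([553., 317.,  32.])] [552. 318.  32.] tri [554. 320.  31.]
[[269.4 179.1  15.2]] lid32 [array([575., 214.,  32.])] [576. 214.  32.] tri [578. 214.  30.]
panel [414.  -9.  63.] [568.   5.  63.]
pur [400. 265.  30.]
pur2 [428. 391.  30.]
yel [370. 330.  30.]
timer [657. 179.  30.]
```

Emit:
{"fn": "play_rows", "kwargs": {
  "series": [
    [[0.014,0.05,-0.0585],0,0.3],
    [[0.014,0.1,-0.0585],0,0.3],
    [[0.014,0.15,-0.0585],0,0.3],
    [[0.014,0.2,-0.0585],0,0.3],
    [[0.014,0.24,-0.0585],0,0.3],
    [[0.014,0.262,-0.0585],0,0.3],
    [[0.014,0.271,-0.0585],0,0.3],
    [[0.014,0.271,-0.0585],0,0.6],
    [[0.014,0.271,-0.0585],0,0.8],
    [[0.014,0.271,-0.0585],0,0.8],
    [[0.014,0.271,-0.0585],0,0.8],
    [[0.014,0.271,-0.0585],0,0.8],
    [[0.014,0.271,-0.0585],0,0.8]
  ],
  "squeeze": 15
}}

```text
clock: 8.55
eef_pos: [575.4, 213.5, 10.4]
eef_rot: [-1.573, 0.001, 0.098]
wrist_force: [-1.8, 0.1, 6.5]
finger_gap: 35.6
```

Emit:
{"fn": "play_rows", "kwargs": {
  "series": [
    [[0,-0.04,0],0,0.8],
    [[0,-0.09,0],0,0.8],
    [[-0.01,-0.11,-0.04],0,0.8],
    [[-0.02,-0.11,-0.085],0,0.8],
    [[-0.03,-0.11,-0.13],0,0.8],
    [[-0.045,-0.11,-0.175],0,0.8],
    [[-0.055,-0.11,-0.22],0,0.8],
    [[-0.062,-0.11,-0.255],0,0.8],
    [[-0.0664,-0.11,-0.275],0,0.8],
    [[-0.0664,-0.11,-0.2815],0,0.8],
    [[-0.0664,-0.11,-0.2815],0,0.8]
  ]
}}

```text
clock: 9.65
eef_pos: [537.2, -73.2, 121.3]
eef_rot: [-1.573, 0.001, 0.097]
wrist_force: [-0.1, 1.0, -1.2]
finger_gap: 35.2
```

```bash
python3 - <<'E'
from h import *
a,P=snap('wrist','w3.png')
np.save('w3.npy',P,allow_pickle=True)
E
```

```text
(no output)
```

View pics/w3.png

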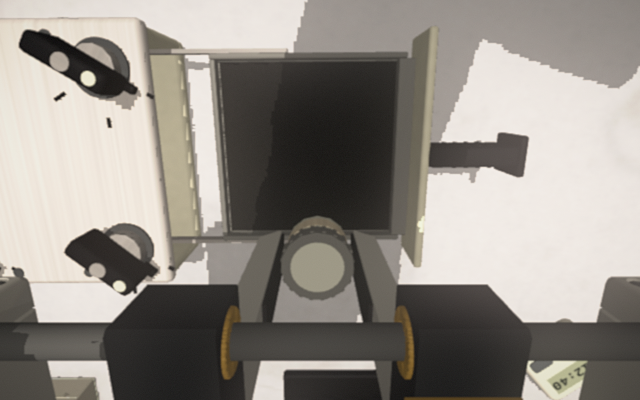

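```bash
python3 - <<'E'
from h import *
P=np.load('w3.npy',allow_pickle=True).item()
for p in [(218,58),(402,55),(228,234),(398,234)]:print(np.round(onz(P,p,34)))
# floor edge
for p in [(222,60),(393,60),(231,230),(392,230)]:print('f',np.round(onz(P,p,24)))
print('panel top',onz(P,(432,30),63),onz(P,(415,262),63))
E
```

```text
[ 439. -153.   34.]
[424. -25.  34.]
[ 569. -141.   34.]
[556.  -7.  34.]
f [ 439. -152.   24.]
f [427. -29.  24.]
f [ 570. -141.   24.]
f [557.  -9.  24.]
panel top [412.55462916 -14.82650574  63.        ] [565.98987716   0.85935804  63.        ]
```

Emit:
{"fn": "play_rows", "kwargs": {
  "series": [
    [[0,0.04,-0.002],0,0.8],
    [[0,0.065,-0.002],0,0.8],
    [[0,0.078,-0.002],0,0.8],
    [[0,0.085,-0.002],0,0.8],
    [[0,0.086,-0.002],0,0.8],
    [[0,0.086,-0.002],0,0.8],
    [[0,0.086,-0.002],0,0.4],
    [[0,0.086,-0.002],0,0.35],
    [[0,0.086,-0.002],0,0.35],
    [[0,0.06,-0.002],0,0.35],
    [[0,0.02,-0.002],0,0.3],
    [[0,-0.02,-0.002],0,0.3]
  ]
}}

```text
clock: 10.9
eef_pos: [537.0, -74.4, 142.4]
eef_rot: [-1.572, 0.002, 0.098]
wrist_force: [0.0, -0.0, 0.3]
finger_gap: 65.7
```

Emit:
{"fn": "play_rows", "kwargs": {
  "series": [
    [[0.0535,-0.06,0.3806],0,0.3],
    [[0.0535,-0.06,0.3806],0,0.3],
    [[0.0535,-0.06,0.3806],0,0.3],
    [[0.0535,-0.06,0.3806],0,0.3],
    [[0.0535,-0.06,0.3806],0,0.3],
    [[0.0535,-0.06,0.3806],0,0.3],
    [[0.0535,-0.06,0.3806],0,0.3],
    [[0.0535,-0.06,0.3806],0,0.3],
    [[0.0535,-0.06,0.3806],0,0.3],
    [[0.0535,-0.06,0.3806],0,0.3]
  ]
}}

```text
clock: 11.9
eef_pos: [552.9, 310.1, 201.5]
eef_rot: [-1.573, 0.002, 0.099]
wrist_force: [-0.3, -0.2, 0.9]
finger_gap: 66.0
```

```bash
cat >> h.py <<'E'
def check(pts,fn):
    a,P=snap('wrist',fn);s=manip.read_state();print(np.round(s['eef_pos'],1),np.round(s['eef_rot'],3))
    for p in pts:
        g=proj(P,p)[0];
        for j in jars(a,P,[g]): print('pred',np.round(g),'found',np.round(j,1),np.round(onz(P,j[:2],p[2]),1))
    return a,P
E
python3 - <<'E'
from h import *
check([(466,319,32),(553,317.5,32)],'w4.png')
s=manip.camera('side')
cv2.imwrite('pics/s4.png',s[:,:,::-1])
b=cv2.imread('pics/side.png')
print('sidediff jars',[np.abs(s[y-12:y+12,x-12:x+12,::-1].astype(int)-b[y-12:y+12,x-12:x+12]).mean() for x,y in((335,270),(301,268))])
E
```

```text
[553.1 309.2 201.5] [-1.573  0.002  0.098]
pred [336.  92.] found [337.4  91.4  14.2] [465.4 320.4  32. ]
pred [324. 182.] found [326.1 180.4  18.2] [551.2 318.9  32. ]
sidediff jars [np.float64(15.619791666666666), np.float64(24.59027777777778)]
```

Emit:
{"fn": "play_rows", "kwargs": {
  "series": [
    [[0,0.05,0.009],0,0.3],
    [[0,0.1,0.009],0,0.3],
    [[0,0.15,0.009],0,0.3],
    [[0,0.18,0.009],0,0.3],
    [[0,0.19,0.009],0,0.3],
    [[0,0.191,0.009],0,0.3],
    [[0,0.191,0.009],0,0.6],
    [[0,0.191,0.009],0,0.8],
    [[0,0.191,0.009],0,0.8],
    [[0,0.191,0.009],0,0.8],
    [[0,0.191,0.009],0,0.8],
    [[0,0.191,0.009],0,0.8]
  ]
}}

```text
clock: 13.2
eef_pos: [552.4, 317.5, 11.4]
eef_rot: [-1.572, 0.001, 0.097]
wrist_force: [-1.1, -0.5, 6.7]
finger_gap: 35.5
```

Emit:
{"fn": "play_rows", "kwargs": {
  "series": [
    [[0,-0.04,0],0,0.8],
    [[0,-0.09,0],0,0.8],
    [[-0.01,-0.11,-0.04],0,0.8],
    [[-0.02,-0.11,-0.085],0,0.8],
    [[-0.03,-0.11,-0.13],0,0.8],
    [[-0.045,-0.11,-0.175],0,0.8],
    [[-0.055,-0.11,-0.22],0,0.8],
    [[-0.065,-0.11,-0.265],0,0.8],
    [[-0.075,-0.11,-0.31],0,0.8],
    [[-0.085,-0.11,-0.35],0,0.8],
    [[-0.0939,-0.11,-0.38],0,0.8],
    [[-0.0939,-0.11,-0.3882],0,0.8],
    [[-0.0939,-0.08,-0.3882],0,0.8],
    [[-0.0939,-0.05,-0.3882],0,0.8],
    [[-0.0939,-0.035,-0.3882],0,0.8],
    [[-0.0939,-0.026,-0.3882],0,0.8],
    [[-0.0939,-0.0245,-0.3882],0,0.8],
    [[-0.0939,-0.0245,-0.3882],0,0.8]
  ]
}}

```text
clock: 15.0
eef_pos: [497.0, -77.8, 37.1]
eef_rot: [-1.573, 0.0, 0.097]
wrist_force: [0.7, -0.3, 0.3]
finger_gap: 35.7
```

Emit:
{"fn": "play_rows", "kwargs": {
  "series": [
    [[0,0,0],0,0.4],
    [[0,0,0],0,0.35],
    [[0,0,0],0,0.35],
    [[0,-0.03,0],0,0.35],
    [[0,-0.07,0],0,0.3],
    [[0,-0.12,0],0,0.3],
    [[-0.04,-0.16,0.05],0,0.3],
    [[-0.04,-0.165,0.1],0,0.3],
    [[-0.04,-0.165,0.15],0,0.3],
    [[-0.04,-0.165,0.2],0,0.3],
    [[-0.02,-0.165,0.25],0,0.3],
    [[0,-0.165,0.3],0,0.3],
    [[0.009,-0.165,0.35],0,0.3],
    [[0.009,-0.165,0.398],0,0.3],
    [[0.009,-0.165,0.398],0,0.3],
    [[0.009,-0.165,0.398],0,0.3]
  ]
}}

```text
clock: 16.6
eef_pos: [466.5, 322.2, 201.1]
eef_rot: [-1.572, 0.001, 0.101]
wrist_force: [-0.2, -0.4, -0.0]
finger_gap: 65.6
```

```bash
python3 - <<'E'
from h import *
check([(466,319,32)],'w5.png')
E
```

```text
[466.8 320.5 201.1] [-1.573e+00  1.000e-03  9.900e-02]
pred [314. 180.] found [315.1 178.1  18.4] [463.7 320.   32. ]
```

View pics/w5.png

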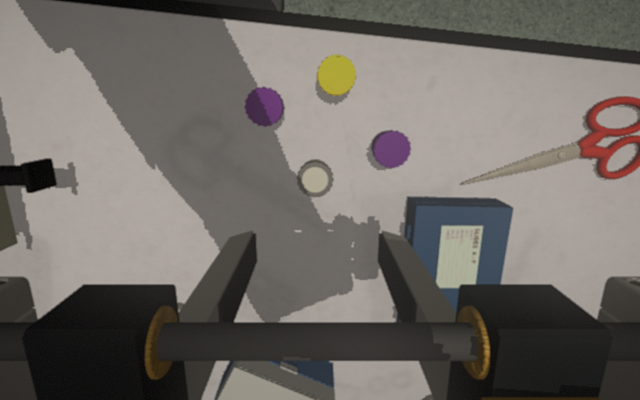

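The jar stands at (315,178). It matches its earlier position to 3 mm, and the look-alikes are clear of the fingers.

Emit:
{"fn": "play_rows", "kwargs": {
  "series": [
    [[-0.002,0.05,0],0,0.3],
    [[-0.002,0.1,0],0,0.3],
    [[-0.002,0.15,0],0,0.3],
    [[-0.002,0.18,0],0,0.3],
    [[-0.002,0.19,0],0,0.3],
    [[-0.002,0.191,0],0,0.3],
    [[-0.002,0.191,0],0,0.6],
    [[-0.002,0.191,0],0,0.8],
    [[-0.002,0.191,0],0,0.8],
    [[-0.002,0.191,0],0,0.8],
    [[-0.002,0.191,0],0,0.8],
    [[-0.002,0.191,0],0,0.8]
  ]
}}

```text
clock: 17.85
eef_pos: [465.1, 320.2, 10.9]
eef_rot: [-1.572, -0.0, 0.1]
wrist_force: [-1.2, -1.3, 6.0]
finger_gap: 35.2
```

Emit:
{"fn": "play_rows", "kwargs": {
  "series": [
    [[0,-0.04,0],0,0.8],
    [[0,-0.09,0],0,0.8],
    [[-0.005,-0.11,-0.04],0,0.8],
    [[-0.01,-0.11,-0.085],0,0.8],
    [[-0.015,-0.11,-0.13],0,0.8],
    [[-0.02,-0.11,-0.175],0,0.8],
    [[-0.025,-0.11,-0.22],0,0.8],
    [[-0.03,-0.11,-0.265],0,0.8],
    [[-0.036,-0.11,-0.31],0,0.8],
    [[-0.043,-0.11,-0.35],0,0.8],
    [[-0.049,-0.11,-0.385],0,0.8],
    [[-0.049,-0.11,-0.3993],0,0.8],
    [[-0.049,-0.08,-0.3993],0,0.8],
    [[-0.049,-0.05,-0.3993],0,0.8],
    [[-0.049,-0.035,-0.3993],0,0.8],
    [[-0.049,-0.026,-0.3993],0,0.8],
    [[-0.049,-0.025,-0.3993],0,0.8],
    [[-0.049,-0.025,-0.3993],0,0.8]
  ]
}}

```text
clock: 19.65
eef_pos: [456.4, -81.8, 37.0]
eef_rot: [-1.573, -0.001, 0.1]
wrist_force: [0.7, 0.1, -1.1]
finger_gap: 35.4
```

Emit:
{"fn": "play_rows", "kwargs": {
  "series": [
    [[0,0,0],0,0.4],
    [[0,0,0],0,0.35],
    [[0,0,0],0,0.35],
    [[0,-0.03,0],0,0.35],
    [[0,-0.07,0],0,0.3],
    [[0,-0.12,0],0,0.3],
    [[0.04,-0.165,0],0,0.3],
    [[0.08,-0.165,0],0,0.3],
    [[0.11,-0.165,0],0,0.3],
    [[0.11,-0.165,0],0,0.3]
  ]
}}

```text
clock: 20.65
eef_pos: [567.7, -70.1, 201.7]
eef_rot: [-1.573, -0.001, 0.101]
wrist_force: [-0.6, -0.1, 0.4]
finger_gap: 65.3
```

```bash
python3 - <<'E'
from h import *
check([(456,-82,56),(497,-78,56),(537,-75,56)],'w6.png')
E
```

```text
[566.2 -70.3 201.5] [-1.572 -0.     0.101]
pred [317.  58.] found [317.1  58.6  15.8] [456.7 -81.4  56. ]
pred [316. 107.] found [316.9 108.6  15. ] [497.9 -77.4  56. ]
pred [315. 153.] found [316.4 155.6  14.2] [539.4 -73.7  56. ]
```

View pics/w6.png

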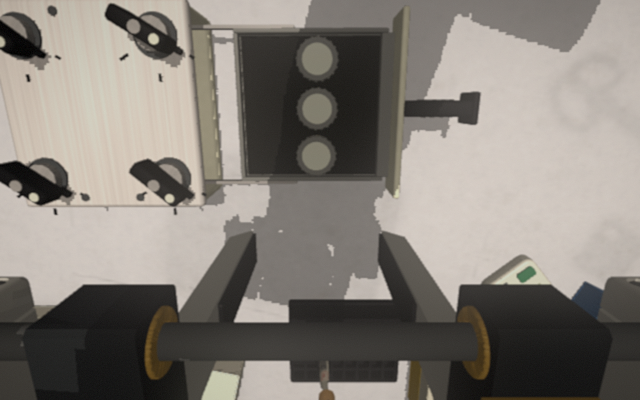

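Emit:
{"fn": "play_rows", "kwargs": {
  "series": [
    [[-0.0694,0,0.1153],1.573,0.3],
    [[-0.0694,0,0.1153],1.573,0.3],
    [[-0.0694,0,0.1153],1.573,0.3],
    [[-0.0694,0,0.1153],1.573,0.3],
    [[-0.0694,0,0.1153],1.573,0.3],
    [[-0.0694,0,0.1153],1.573,0.3],
    [[-0.0694,0,0.1153],1.573,0.3],
    [[-0.0694,0,0.1153],1.573,0.3],
    [[-0.0694,0.03,0.1153],1.573,0.3],
    [[-0.0694,0.06,0.1153],1.573,0.3],
    [[-0.0694,0.1,0.1153],1.573,0.3],
    [[-0.0694,0.14,0.1153],1.573,0.3],
    [[-0.0694,0.1655,0.1153],1.573,0.3],
    [[-0.0694,0.1655,0.1153],1.573,0.3],
    [[-0.0694,0.1655,0.1153],1.573,0.6],
    [[-0.0694,0.1655,0.1153],1.573,1],
    [[-0.0694,0.1655,0.1153],1.573,1],
    [[-0.0694,0.1655,0.1153],1.573,1],
    [[-0.0694,0.1655,0.1153],1.573,1],
    [[-0.0694,0.1655,0.1153],1.573,1]
  ],
  "squeeze": 20
}}

```text
clock: 22.7
eef_pos: [485.7, 37.2, 36.0]
eef_rot: [-1.57, -0.002, -1.472]
wrist_force: [0.9, -0.1, 0.3]
finger_gap: 21.4
```

Emit:
{"fn": "play_rows", "kwargs": {
  "series": [
    [[0,0,0],0,1],
    [[0,0,0],0,1],
    [[0,0,0],0,1]
  ]
}}

```text
clock: 23.0
eef_pos: [485.6, 37.2, 36.1]
eef_rot: [-1.571, -0.002, -1.472]
wrist_force: [-1.6, 0.2, 2.1]
finger_gap: 13.9
```

Emit:
{"fn": "play_rows", "kwargs": {
  "series": [
    [[0.004,0,0],0,1],
    [[0.01,0,0],0,1],
    [[0.02,0,0],0,1],
    [[0.03,0,0],0,1],
    [[0.04,0,0],0,1],
    [[0.05,0,0],0,1],
    [[0.06,0,0],0,1],
    [[0.07,0,0],0,1],
    [[0.08,0,0],0,1],
    [[0.09,0,0],0,1],
    [[0.1,0,0],0,1],
    [[0.11,0,0],0,1],
    [[0.12,0,0],0,1],
    [[0.13,0,0],0,1],
    [[0.14,0,0],0,1],
    [[0.15,0,0],0,1],
    [[0.158,0,0],0,1],
    [[0.164,0,0],0,1],
    [[0.168,0,0],0,1],
    [[0.17,0,0],0,1]
  ]
}}

```text
clock: 25.0
eef_pos: [503.2, -132.1, 36.1]
eef_rot: [-1.568, -0.0, -1.473]
wrist_force: [12.7, 19.5, -4.9]
finger_gap: 13.9
```

Emit:
{"fn": "play_rows", "kwargs": {
  "series": [
    [[0.001,0,0],0,1],
    [[0.002,0,0],0,1],
    [[0.003,0,0],0,1],
    [[0.003,0,0],0,1]
  ]
}}

```text
clock: 25.4
eef_pos: [503.4, -133.1, 36.0]
eef_rot: [-1.569, 0.004, -1.473]
wrist_force: [3.0, 22.7, 3.5]
finger_gap: 14.2
```

Emit:
{"fn": "play_rows", "kwargs": {
  "series": [
    [[0,0,0],0,0.5],
    [[0,0,0],0,0.5],
    [[0,0,0],0,0.5],
    [[0,-0.05,0],0,0.4],
    [[0,-0.1,0],0,0.4],
    [[0,-0.15,0],0,0.4],
    [[0.04,-0.2,-0.01],0.15,0.4],
    [[0.09,-0.2,-0.02],0.3,0.4],
    [[0.13,-0.2,-0.03],0.45,0.4],
    [[0.18,-0.2,-0.0368],0.52,0.4],
    [[0.18,-0.2,-0.0368],0.52,0.4],
    [[0.18,-0.2,-0.0368],0.52,0.4]
  ]
}}

```text
clock: 26.6
eef_pos: [483.3, -317.7, 234.7]
eef_rot: [-1.572, 0.004, -1.995]
wrist_force: [-0.5, 0.1, -0.5]
finger_gap: 56.4
```

```bash
python3 - <<'E'
from h import *
a,P=snap('wrist','w7.png')
np.save('w7.npy',P,allow_pickle=True)
s=manip.read_state();print(s['eef_pos'],s['eef_rot'],s['joints'],ray(P,(0,0))[0])
O=np.array([515,-247.5]);th=.097
Rm=np.array([[np.cos(th),-np.sin(th)],[np.sin(th),np.cos(th)]])
for m in [(-56,50),(56,50),(56,-56),(-56,-56)]:
    w=O+Rm@m; print(np.round(w,1),np.round(proj(P,[*w,114])))
E
```

```text
[ 483.64808583 -316.56151044  234.97463201] [-1.57154658  0.00446709 -1.99337587] [-0.64487897  0.34351567  1.39495567  0.00425015  1.40483946 -0.22300681] [ 513.96405918 -250.53722136  413.96879724]
[ 454.4 -203.2] [[225.  82.]]
[ 565.9 -192.3] [[348.   5.]]
[ 576.2 -297.8] [[409. 128.]]
[ 464.7 -308.7] [[293. 193.]]
```

View pics/w7.png

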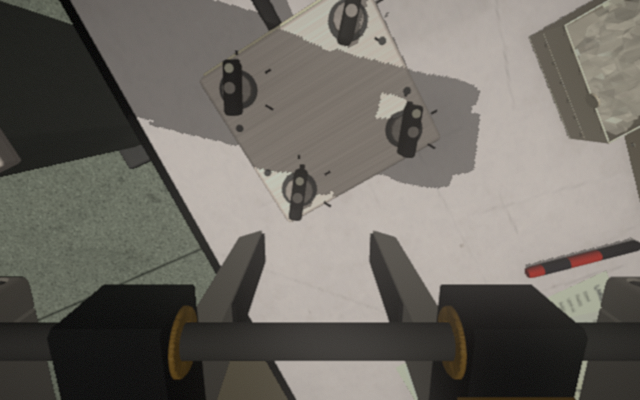

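```bash
python3 - <<'E'
from h import *
a=cv2.imread('pics/w7.png')
cv2.imwrite('pics/c7.png',cv2.convertScaleAbs(cv2.resize(a[0:225,195:445],None,fx=2.6,fy=2.6,interpolation=cv2.INTER_CUBIC),alpha=2.0))
E
```

```text
(no output)
```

View pics/c7.png

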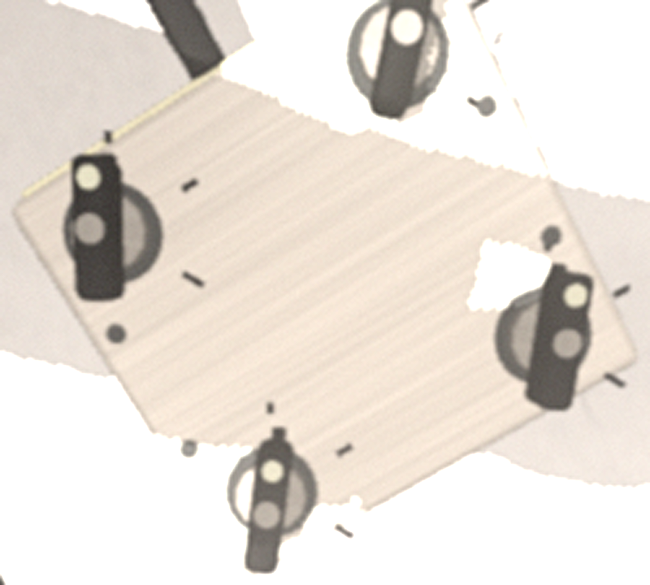

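```bash
python3 - <<'E'
from h import *
P=np.load('w7.npy',allow_pickle=True).item()
S=[(90,228),(407,27),(568,343),(266,515)]
W=np.array([onz(P,(195+x/2.6,y/2.6),114)[:2] for x,y in S]);print(W.round(1))
M=np.array([(-56,50),(56,50),(56,-56),(-56,-56)],float)
# rigid fit, library
r,_=R.align_vectors(np.c_[W-W.mean(0),np.zeros(4)],np.c_[M-M.mean(0),np.zeros(4)])
th=r.as_rotvec()[2];O=W.mean(0)-r.apply([*M.mean(0),0])[:2];print('yaw',th,'O',O)
F=O+r.apply(np.c_[M,np.zeros(4)])[:,:2];print('fit',F.round(1),'res',(W-F).round(1))
D=np.array([onz(P,(195+x/2.6,y/2.6),114)[:2] for x,y in [(88,177),(575,295),(272,471)]])
for d,w in zip(D,W[[0,2,3]]):print('axis',np.arctan2(*(d-w)[::-1])-th)
E
```

```text
[[ 455.4 -208.7]
 [ 566.8 -196.9]
 [ 578.1 -302.4]
 [ 466.2 -314.3]]
yaw 0.10495830170783434 O [ 516.29829777 -252.59879292]
fit [[ 455.4 -208.7]
 [ 566.8 -197. ]
 [ 577.9 -302.4]
 [ 466.5 -314.2]] res [[-0.   0. ]
 [ 0.   0.1]
 [ 0.2 -0. ]
 [-0.3 -0.1]]
axis 1.02187880251421
axis 0.9633706578366967
axis 0.8978566884453232
```

```bash
python3 - <<'E'
from h import *
P=np.load('w7.npy',allow_pickle=True).item();P1=np.load('w1.npy',allow_pickle=True).item()
u1=(215+119/2.8,185+352/2.8);u7=(195+88/2.6,177/2.6)
print(tri([(P1,u1),(P,u7)]),onz(P1,u1,114),onz(P,u7,114))
# w1: marks? w6 caps
E
```

```text
[ 461.99661284 -195.15225171  113.51538328] [ 462.3552653  -194.77455325  114.        ] [ 461.76479791 -195.26145059  114.        ]
```

Emit:
{"fn": "play_rows", "kwargs": {
  "series": [
    [[-0.0516,0.03,0.0802],0.03,0.5],
    [[-0.0516,0.05,0.0802],0.03,0.5],
    [[-0.0516,0.08,0.0802],0.03,0.5],
    [[-0.0516,0.11,0.0802],0.03,0.5],
    [[-0.0516,0.135,0.0802],0.03,0.5],
    [[-0.0516,0.141,0.0802],0.03,0.5],
    [[-0.0516,0.141,0.0802],0.03,0.8],
    [[-0.0516,0.141,0.0802],0.03,1],
    [[-0.0516,0.141,0.0802],0.03,1],
    [[-0.0516,0.141,0.0802],0.03,1],
    [[-0.0516,0.141,0.0802],0.03,1],
    [[-0.0516,0.141,0.0802],0.03,1]
  ],
  "squeeze": 20
}}

```text
clock: 27.85
eef_pos: [577.7, -301.7, 95.0]
eef_rot: [-1.572, 0.004, -2.024]
wrist_force: [-6.2, 3.8, 6.9]
finger_gap: 12.3
```

Emit:
{"fn": "play_rows", "kwargs": {
  "series": [
    [[0,0,0],0.1,1],
    [[0,0,0],0.2,1],
    [[0,0,0],0.3,1],
    [[0,0,0],0.4,1],
    [[0,0,0],0.5,1],
    [[0,0,0],0.6,1],
    [[0,0,0],0.7,1],
    [[0,0,0],0.8,1],
    [[0,0,0],0.9,1],
    [[0,0,0],1.0,1],
    [[0,0,0],1.03,1],
    [[0,0,0],1.03,1]
  ]
}}

```text
clock: 29.05
eef_pos: [577.7, -302.1, 95.1]
eef_rot: [-1.575, 0.001, -3.053]
wrist_force: [0.7, -4.1, -2.1]
finger_gap: 12.0
```

Emit:
{"fn": "play_rows", "kwargs": {
  "series": [
    [[0,0,0],1e-09,0.5],
    [[0,0,0],0,0.5],
    [[0,0,0],0,0.5],
    [[0,-0.04,0],0,0.5],
    [[0.03,-0.06,-0.03],-0.15,0.5],
    [[0.06,-0.06,-0.06],-0.3,0.5],
    [[0.09,-0.06,-0.09],-0.45,0.5],
    [[0.1135,-0.06,-0.1039],-0.6,0.5],
    [[0.1135,-0.06,-0.1039],-0.75,0.5],
    [[0.1135,-0.06,-0.1039],-0.9,0.5],
    [[0.1135,-0.06,-0.1039],-1.033,0.5],
    [[0.1135,-0.03,-0.1039],-1.033,0.5],
    [[0.1135,0,-0.1039],-1.033,0.5],
    [[0.1135,0,-0.1039],-1.033,0.5],
    [[0.1135,0,-0.1039],-1.033,1],
    [[0.1135,0,-0.1039],-1.033,1],
    [[0.1135,0,-0.1039],-1.033,1],
    [[0.1135,0,-0.1039],-1.033,1],
    [[0.1135,0,-0.1039],-1.033,1],
    [[0.1135,0,-0.1039],-1.033,1]
  ]
}}

```text
clock: 31.05
eef_pos: [455.0, -208.5, 96.0]
eef_rot: [-1.573, 0.004, -2.02]
wrist_force: [-5.6, 3.1, 9.3]
finger_gap: 12.0
```

Emit:
{"fn": "play_rows", "kwargs": {
  "series": [
    [[0,0,0],0.1,1],
    [[0,0,0],0.2,1],
    [[0,0,0],0.3,1],
    [[0,0,0],0.4,1],
    [[0,0,0],0.5,1],
    [[0,0,0],0.6,1],
    [[0,0,0],0.7,1],
    [[0,0,0],0.8,1],
    [[0,0,0],0.9,1],
    [[0,0,0],1.0,1],
    [[0,0,0],1.03,1],
    [[0,0,0],1.03,1]
  ]
}}

```text
clock: 32.25
eef_pos: [454.9, -208.4, 96.0]
eef_rot: [-1.575, -0.0, -3.048]
wrist_force: [-1.3, 1.6, -0.3]
finger_gap: 11.9
```

Emit:
{"fn": "play_rows", "kwargs": {
  "series": [
    [[0,0,0],0,0.5],
    [[0,0,0],0,0.5],
    [[0,0,0],0,0.5],
    [[0,-0.04,0],0,0.5],
    [[-0.03,-0.08,-0.001],-0.15,0.5],
    [[-0.06,-0.1,-0.001],-0.3,0.5],
    [[-0.09,-0.1,-0.001],-0.45,0.5],
    [[-0.1125,-0.1,-0.001],-0.6,0.5],
    [[-0.1125,-0.1,-0.001],-0.75,0.5],
    [[-0.1125,-0.1,-0.001],-0.9,0.5],
    [[-0.1125,-0.1,-0.001],-1.028,0.5],
    [[-0.1125,-0.1,-0.001],-1.028,0.5]
  ]
}}

```text
clock: 33.45
eef_pos: [566.9, -197.4, 196.0]
eef_rot: [-1.573, 0.004, -2.018]
wrist_force: [0.4, -0.1, -0.6]
finger_gap: 47.0
```

```bash
python3 - <<'E'
from h import *
a,P=snap('wrist');np.save('w8.npy',P,allow_pickle=True)
s,Q=snap('scene')
a=cv2.convertScaleAbs(a,alpha=1.4);s=cv2.convertScaleAbs(s,alpha=1.6)
cv2.imwrite('pics/c8.png',np.hstack([a[:320,140:540],cv2.resize(s[220:312,340:450],(383,320),interpolation=cv2.INTER_CUBIC)])[:,:,::-1])
st=manip.read_state();print(st['eef_pos'],st['eef_rot'])
W=np.array([[455.4,-208.7,114],[566.8,-197,114],[577.9,-302.4,114],[466.5,-314.2,114]])
print((proj(P,W)-[140,0]).round())
E
```

```text
[ 566.88770574 -197.42479372  196.04312989] [-1.57318155  0.00394753 -2.02397123]
[[ 58. 276.]
 [177. 206.]
 [244. 311.]
 [131. 371.]]
```

View pics/c8.png

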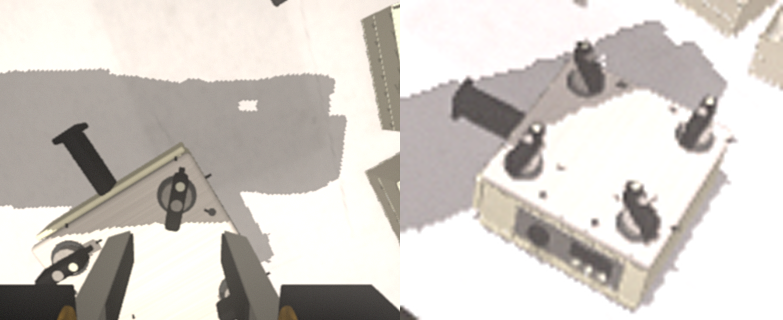

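Wing 1 now points along mixer x, at its middle mark. Wing 2 is still slack under the gripper at (178,200) in the crop, and the tray is still home.

Emit:
{"fn": "play_rows", "kwargs": {
  "series": [
    [[0,0.04,0],0,0.5],
    [[0,0.08,0],0,0.5],
    [[0,0.101,0],0,0.5],
    [[0,0.101,0],0,0.5],
    [[0,0.101,0],0,1],
    [[0,0.101,0],0,1],
    [[0,0.101,0],0,1],
    [[0,0.101,0],0,1],
    [[0,0.101,0],0,1],
    [[0,0.101,0],0,1]
  ]
}}

```text
clock: 34.55
eef_pos: [566.4, -196.9, 95.8]
eef_rot: [-1.574, 0.004, -2.024]
wrist_force: [-6.2, 1.3, 6.8]
finger_gap: 11.8
```

Emit:
{"fn": "play_rows", "kwargs": {
  "series": [
    [[0,0,0],0.1,1],
    [[0,0,0],0.2,1],
    [[0,0,0],0.3,1],
    [[0,0,0],0.4,1],
    [[0,0,0],0.5,1],
    [[0,0,0],0.6,1],
    [[0,0,0],0.7,1],
    [[0,0,0],0.8,1],
    [[0,0,0],0.9,1],
    [[0,0,0],1.0,1],
    [[0,0,0],1.03,1],
    [[0,0,0],1.03,1]
  ]
}}

```text
clock: 35.75
eef_pos: [566.2, -196.8, 95.9]
eef_rot: [-1.576, -0.001, -3.053]
wrist_force: [-3.8, 1.7, 1.0]
finger_gap: 12.1
```

Emit:
{"fn": "play_rows", "kwargs": {
  "series": [
    [[0,0,0],0,0.5],
    [[0,0,0],0,0.5],
    [[0,0,0],0,0.5],
    [[0,-0.04,0],0,0.5],
    [[0.03,-0.06,0.03],-0.15,0.5],
    [[0.06,-0.06,0.06],-0.3,0.5],
    [[0.09,-0.06,0.09],-0.45,0.5],
    [[0.1097,-0.06,0.1081],-0.6,0.5],
    [[0.1097,-0.06,0.1081],-0.75,0.5],
    [[0.1097,-0.06,0.1081],-0.9,0.5],
    [[0.1097,-0.06,0.1081],-1.03,0.5],
    [[0.1097,-0.03,0.1081],-1.03,0.5],
    [[0.1097,0,0.1081],-1.03,0.5],
    [[0.1097,0,0.1081],-1.03,0.5],
    [[0.1097,0,0.1081],-1.03,1],
    [[0.1097,0,0.1081],-1.03,1],
    [[0.1097,0,0.1081],-1.03,1],
    [[0.1097,0,0.1081],-1.03,1],
    [[0.1097,0,0.1081],-1.03,1],
    [[0.1097,0,0.1081],-1.03,1]
  ]
}}

```text
clock: 37.75
eef_pos: [465.9, -314.2, 96.2]
eef_rot: [-1.576, 0.003, -2.023]
wrist_force: [-8.1, 1.5, 7.4]
finger_gap: 12.5
```

Emit:
{"fn": "play_rows", "kwargs": {
  "series": [
    [[0,0,0],0.1,1],
    [[0,0,0],0.2,1],
    [[0,0,0],0.3,1],
    [[0,0,0],0.4,1],
    [[0,0,0],0.5,1],
    [[0,0,0],0.6,1],
    [[0,0,0],0.7,1],
    [[0,0,0],0.8,1],
    [[0,0,0],0.9,1],
    [[0,0,0],1.0,1],
    [[0,0,0],1.03,1],
    [[0,0,0],1.03,1]
  ]
}}

```text
clock: 38.95
eef_pos: [465.5, -313.9, 96.3]
eef_rot: [-1.577, -0.003, -3.052]
wrist_force: [-4.7, 3.4, 1.8]
finger_gap: 11.4
```

Emit:
{"fn": "play_rows", "kwargs": {
  "series": [
    [[0,0,0],0,0.5],
    [[0,0,0],0,0.5],
    [[0,0,0],0,0.5],
    [[0,-0.04,0],0,0.5],
    [[-0.01,-0.08,0.003],-0.15,0.5],
    [[-0.0177,-0.12,0.0043],-0.3,0.5],
    [[-0.0177,-0.139,0.0043],-0.45,0.5],
    [[-0.0177,-0.139,0.0043],-0.6,0.5],
    [[-0.0177,-0.139,0.0043],-0.75,0.5],
    [[-0.0177,-0.139,0.0043],-0.9,0.5],
    [[-0.0177,-0.139,0.0043],-1.05,0.5],
    [[-0.0177,-0.139,0.0043],-1.05,0.5]
  ]
}}

```text
clock: 40.15
eef_pos: [484.2, -317.4, 235.2]
eef_rot: [-1.577, 0.004, -2.0]
wrist_force: [-0.2, 0.0, -1.0]
finger_gap: 47.0
```

```bash
python3 - <<'E'
from h import *
a,P=snap('wrist');np.save('w9.npy',P,allow_pickle=True)
cv2.imwrite('pics/c9.png',cv2.convertScaleAbs(cv2.resize(a[0:225,195:445],None,fx=2.6,fy=2.6,interpolation=cv2.INTER_CUBIC),alpha=2.0)[:,:,::-1])
st=manip.read_state();print(st['eef_pos'],st['eef_rot'])
E
```

```text
[ 484.12325715 -317.41188525  235.17924436] [-1.57671176  0.00351622 -2.00544251]
```

View pics/c9.png

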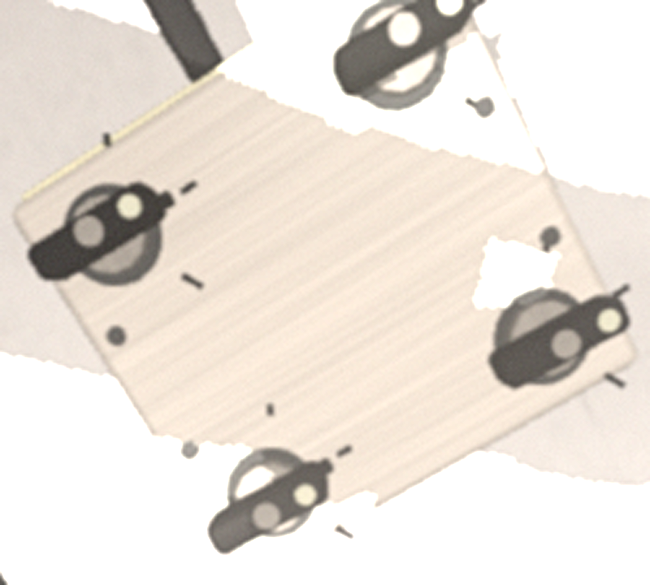

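All four pointers are at their middle marks: wing 1 at (170,200), wing 2 at (450,5), wing 3 at (610,320), wing 4 at (320,470). Next is the second pass, starting with wing 4.

Emit:
{"fn": "play_rows", "kwargs": {
  "series": [
    [[0.0047,0,-0.0178],0.15,0.5],
    [[0.0047,0,-0.0178],0.3,0.5],
    [[0.0047,0.01,-0.0178],0.45,0.5],
    [[0.0047,0.03,-0.0178],0.6,0.5],
    [[0.0047,0.05,-0.0178],0.75,0.5],
    [[0.0047,0.07,-0.0178],0.9,0.5],
    [[0.0047,0.08,-0.0178],1.045,0.5],
    [[0.0047,0.11,-0.0178],1.045,0.5],
    [[0.0047,0.14,-0.0178],1.045,0.5],
    [[0.0047,0.14,-0.0178],1.045,0.5],
    [[0.0047,0.14,-0.0178],1.045,1],
    [[0.0047,0.14,-0.0178],1.045,1],
    [[0.0047,0.14,-0.0178],1.045,1],
    [[0.0047,0.14,-0.0178],1.045,1],
    [[0.0047,0.14,-0.0178],1.045,1],
    [[0.0047,0.14,-0.0178],1.045,1]
  ],
  "squeeze": 25
}}

```text
clock: 41.8
eef_pos: [465.7, -313.8, 95.9]
eef_rot: [-1.576, -0.003, -3.051]
wrist_force: [-0.9, -0.8, 4.1]
finger_gap: 11.9
```

Emit:
{"fn": "play_rows", "kwargs": {
  "series": [
    [[0,0,0],0.1,1],
    [[0,0,0],0.2,1],
    [[0,0,0],0.3,1],
    [[0,0,0],0.4,1],
    [[0,0,0],0.5,1],
    [[0,0,0],0.6,1],
    [[0,0,0],0.7,1],
    [[0,0,0],0.8,1],
    [[0,0,0],0.9,1],
    [[0,0,0],0.98,1],
    [[0,0,0],1.04,1],
    [[0,0,0],1.08,1],
    [[0,0,0],1.08,1]
  ]
}}

```text
clock: 43.1
eef_pos: [465.8, -313.6, 96.0]
eef_rot: [-1.571, -0.006, 2.153]
wrist_force: [0.6, 0.5, 0.4]
finger_gap: 11.7
```

```bash
python3 -c "
from h import *
s=manip.read_state();print(s['moment'],s['joints'],s['wrist_force'])"
```

```text
[ 0.27503925 -0.09907626  0.46013801] [-0.65873057  0.44024051  1.59850684  0.00224535  1.10809153  1.9001336 ] [0.64215579 0.50154176 0.36151456]
```

Emit:
{"fn": "play_rows", "kwargs": {
  "series": [
    [[0,0,0],0,0.5],
    [[0,0,0],0,0.5],
    [[0,0,0],0,0.5],
    [[0,-0.04,0],0,0.5],
    [[0.01,-0.06,-0.03],-0.15,0.5],
    [[0.02,-0.06,-0.07],-0.3,0.5],
    [[0.03,-0.06,-0.11],-0.45,0.5],
    [[0.0421,-0.06,-0.1484],-0.6,0.5],
    [[0.0421,-0.06,-0.1484],-0.75,0.5],
    [[0.0421,-0.06,-0.1484],-0.9,0.5],
    [[0.0421,-0.06,-0.1484],-1.05,0.5],
    [[0.0421,-0.03,-0.1484],-1.082,0.5],
    [[0.0421,0,-0.1484],-1.082,0.5],
    [[0.0421,0,-0.1484],-1.082,0.5],
    [[0.0421,0,-0.1484],-1.082,1],
    [[0.0421,0,-0.1484],-1.082,1],
    [[0.0421,0,-0.1484],-1.082,1],
    [[0.0421,0,-0.1484],-1.082,1],
    [[0.0421,0,-0.1484],-1.082,1],
    [[0.0421,0,-0.1484],-1.082,1]
  ]
}}

```text
clock: 45.1
eef_pos: [566.9, -196.7, 96.9]
eef_rot: [-1.576, -0.002, -3.049]
wrist_force: [-1.6, 4.2, 5.7]
finger_gap: 12.0
```

Emit:
{"fn": "play_rows", "kwargs": {
  "series": [
    [[0,0,0],0.1,1],
    [[0,0,0],0.2,1],
    [[0,0,0],0.3,1],
    [[0,0,0],0.4,1],
    [[0,0,0],0.5,1],
    [[0,0,0],0.6,1],
    [[0,0,0],0.7,1],
    [[0,0,0],0.8,1],
    [[0,0,0],0.9,1],
    [[0,0,0],0.98,1],
    [[0,0,0],1.04,1],
    [[0,0,0],1.08,1],
    [[0,0,0],1.08,1]
  ]
}}

```text
clock: 46.4
eef_pos: [566.7, -197.1, 96.9]
eef_rot: [-1.571, -0.005, 2.154]
wrist_force: [-2.0, -2.3, 1.1]
finger_gap: 11.8
```

```bash
python3 -c "
from h import *
s=manip.read_state();print(s['moment'],s['joints'],s['wrist_force'])"
```

```text
[-0.43837868  0.61017518  0.46102467] [-0.39702056  0.5165212   1.48110535  0.00310054  1.14799913  2.15971954] [-2.03921123 -2.29576498  1.07996244]
```

Emit:
{"fn": "play_rows", "kwargs": {
  "series": [
    [[0,0,0],0,0.5],
    [[0,0,0],0,0.5],
    [[0,0,0],0,0.5],
    [[0,-0.04,0],0,0.5],
    [[0.015,-0.06,0.03],-0.15,0.5],
    [[0.03,-0.06,0.06],-0.3,0.5],
    [[0.045,-0.06,0.09],-0.45,0.5],
    [[0.0518,-0.06,0.0994],-0.6,0.5],
    [[0.0518,-0.06,0.0994],-0.75,0.5],
    [[0.0518,-0.06,0.0994],-0.9,0.5],
    [[0.0518,-0.06,0.0994],-1.05,0.5],
    [[0.0518,-0.03,0.0994],-1.082,0.5],
    [[0.0518,0,0.0994],-1.082,0.5],
    [[0.0518,0,0.0994],-1.082,0.5],
    [[0.0518,0,0.0994],-1.082,1],
    [[0.0518,0,0.0994],-1.082,1],
    [[0.0518,0,0.0994],-1.082,1],
    [[0.0518,0,0.0994],-1.082,1],
    [[0.0518,0,0.0994],-1.082,1],
    [[0.0518,0,0.0994],-1.082,1]
  ]
}}

```text
clock: 48.4
eef_pos: [455.4, -208.4, 97.8]
eef_rot: [-1.575, -0.002, -3.047]
wrist_force: [-1.2, 2.9, 6.3]
finger_gap: 11.6
```

Emit:
{"fn": "play_rows", "kwargs": {
  "series": [
    [[0,0,0],0.1,1],
    [[0,0,0],0.2,1],
    [[0,0,0],0.3,1],
    [[0,0,0],0.4,1],
    [[0,0,0],0.5,1],
    [[0,0,0],0.6,1],
    [[0,0,0],0.7,1],
    [[0,0,0],0.8,1],
    [[0,0,0],0.9,1],
    [[0,0,0],0.98,1],
    [[0,0,0],1.04,1],
    [[0,0,0],1.08,1],
    [[0,0,0],1.08,1]
  ]
}}

```text
clock: 49.7
eef_pos: [455.2, -208.7, 97.8]
eef_rot: [-1.571, -0.005, 2.156]
wrist_force: [-2.7, -2.6, -0.5]
finger_gap: 12.0
```

```bash
python3 -c "
from h import *
s=manip.read_state();print(s['moment'],s['joints'],s['wrist_force'])"
```

```text
[-0.44748084  0.49252738  0.42471193] [-0.50414972  0.31455326  1.77161306  0.0025236   1.05945225  2.05083726] [-2.6971839  -2.60090771 -0.48417916]
```

Emit:
{"fn": "play_rows", "kwargs": {
  "series": [
    [[0,0,0],0,0.5],
    [[0,0,0],0,0.5],
    [[0,0,0],0,0.5],
    [[0,-0.04,0],0,0.5],
    [[-0.03,-0.06,-0.01],-0.15,0.5],
    [[-0.07,-0.06,-0.025],-0.3,0.5],
    [[-0.11,-0.06,-0.04],-0.45,0.5],
    [[-0.1457,-0.06,-0.0507],-0.6,0.5],
    [[-0.1457,-0.06,-0.0507],-0.75,0.5],
    [[-0.1457,-0.06,-0.0507],-0.9,0.5],
    [[-0.1457,-0.06,-0.0507],-1.05,0.5],
    [[-0.1457,-0.03,-0.0507],-1.082,0.5],
    [[-0.1457,0.002,-0.0507],-1.082,0.5],
    [[-0.1457,0.002,-0.0507],-1.082,0.5],
    [[-0.1457,0.002,-0.0507],-1.082,1],
    [[-0.1457,0.002,-0.0507],-1.082,1],
    [[-0.1457,0.002,-0.0507],-1.082,1],
    [[-0.1457,0.002,-0.0507],-1.082,1],
    [[-0.1457,0.002,-0.0507],-1.082,1],
    [[-0.1457,0.002,-0.0507],-1.082,1]
  ]
}}

```text
clock: 51.7
eef_pos: [578.2, -302.1, 95.9]
eef_rot: [-1.574, -0.001, -3.045]
wrist_force: [-1.2, 0.9, 5.5]
finger_gap: 12.0
```

Emit:
{"fn": "play_rows", "kwargs": {
  "series": [
    [[0,0,0],0.1,1],
    [[0,0,0],0.2,1],
    [[0,0,0],0.3,1],
    [[0,0,0],0.4,1],
    [[0,0,0],0.5,1],
    [[0,0,0],0.6,1],
    [[0,0,0],0.7,1],
    [[0,0,0],0.8,1],
    [[0,0,0],0.9,1],
    [[0,0,0],0.98,1],
    [[0,0,0],1.04,1],
    [[0,0,0],1.08,1],
    [[0,0,0],1.08,1]
  ]
}}

```text
clock: 53.0
eef_pos: [577.9, -302.7, 95.9]
eef_rot: [-1.57, -0.003, 2.158]
wrist_force: [-3.1, -5.0, 0.4]
finger_gap: 11.5
```

```bash
python3 -c "
from h import *
s=manip.read_state();print(s['moment'],s['joints'],s['wrist_force'])"
```

```text
[-0.85645075  0.65553311  0.447405  ] [-5.39168434e-01  6.26981729e-01  1.30939916e+00  1.20838914e-03
  1.20839314e+00  2.01503896e+00] [-3.12226564 -5.00364986  0.41149336]
```

Emit:
{"fn": "play_rows", "kwargs": {
  "series": [
    [[0,0,0],0,0.5],
    [[0,0,0],0,0.5],
    [[0,0,0],0,0.5],
    [[0,-0.04,0],0,0.5],
    [[0,-0.08,0],-0.15,0.5],
    [[0.02,-0.12,0.04],-0.3,0.5],
    [[0.0398,-0.139,0.0863],-0.45,0.5],
    [[0.0398,-0.139,0.0863],-0.6,0.5],
    [[0.0398,-0.139,0.0863],-0.75,0.5],
    [[0.0398,-0.139,0.0863],-0.9,0.5],
    [[0.0398,-0.139,0.0863],-1.05,0.5],
    [[0.0398,-0.139,0.0863],-1.2,0.5],
    [[0.0398,-0.139,0.0863],-1.35,0.5],
    [[0.0398,-0.139,0.0863],-1.5,0.5],
    [[0.0398,-0.139,0.0863],-1.65,0.5],
    [[0.0398,-0.139,0.0863],-1.8,0.5],
    [[0.0398,-0.139,0.0863],-1.95,0.5],
    [[0.0398,-0.139,0.0863],-2.1,0.5],
    [[0.0398,-0.139,0.0863],-2.125,0.5],
    [[0.0398,-0.139,0.0863],-2.125,0.5]
  ]
}}

```text
clock: 55.0
eef_pos: [484.3, -317.6, 235.1]
eef_rot: [-1.574, 0.002, -2.003]
wrist_force: [-0.2, -0.1, 0.2]
finger_gap: 47.1
```

```bash
python3 - <<'E'
from h import *
a,P=snap('wrist');np.save('w10.npy',P,allow_pickle=True)
b=manip.camera('side')
A=cv2.convertScaleAbs(cv2.resize(a[0:225,195:445],None,fx=2,fy=2,interpolation=cv2.INTER_CUBIC),alpha=1.8)
B=cv2.resize(b[145:295,245:395],(300,300),interpolation=cv2.INTER_CUBIC)
o=np.zeros((450,800,3),np.uint8);o[:,:500]=A;o[:300,500:]=B
cv2.imwrite('pics/c10.png',o[:,:,::-1])
E
```

```text
(no output)
```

View pics/c10.png

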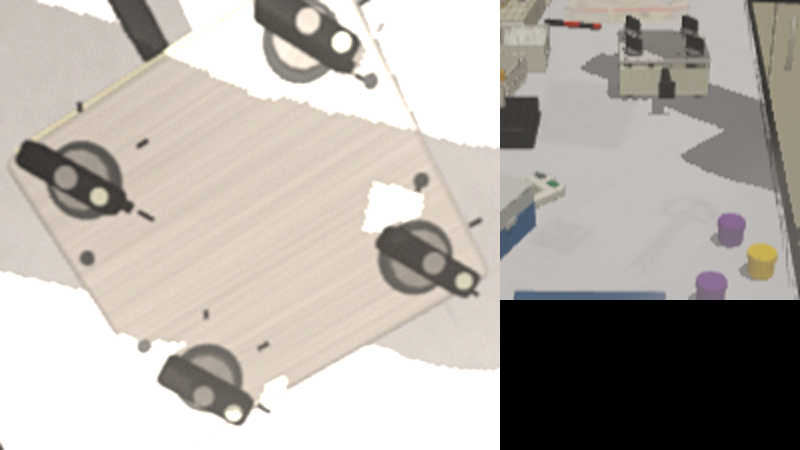

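```bash
python3 - <<'E'
from h import *
P=np.load('w10.npy',allow_pickle=True).item()
for c,d in [((66,177),(99,197)),((308,20),(341,42)),((433,263),(464,281)),((203,396),(233,413))]:
    x=[onz(P,(195+p[0]/2,p[1]/2),114) for p in(c,d)];v=x[1]-x[0];print('v',round(1.05+.105-np.arctan2(v[1],v[0]),2))
print(manip.sign_off())
E
```

```text
v 2.13
v 2.12
v 2.09
v 2.12
the job is handed in; nothing more can be done
None
```

The mixer job is done and handed in at about 55 s of the 208 s allowed; the hand-in reported no verdict.

- **Tray and jars:** I pulled the tray to its stop and stood the three grey-lidded jars on its floor. A picture before the push showed them upright and within about 2 mm of where I planned them. I then pushed the tray home, against a 23 N reaction at the end.
- **Screws:** The first pass went 3, 1, 2, 4, each to its middle mark; a picture confirmed all four there. The second pass went 4, 2, 1, 3, each turned hard to its stop.
- **Last checks:** The pointer angles measured 2.13, 2.12, 2.09 and 2.12 rad for screws 1 to 4 (stop 2.09, needed over 1.96). The wrist torque had risen to about 0.45 N m at every stop. The last picture shows the tray shut and the gripper clear above the deck. I never worked near the timer, slide box or tip box, but I did not measure their positions at the end.
- **Disagreement:** My first estimate of the mixer's position, taken from the fin, was about 5 mm off in y. I used the fit to the four screw caps instead, which agreed to 0.3 mm and was backed by a two-view height of 113.5 mm against the 114 mm given.
- **Not checked:** The jars could not be seen once the tray was shut, so their final stance is inferred from the picture before the slow push.

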